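Hold the drying cupboard's door ajar

ROBOT

A 7-joint arm with a two-finger parallel gripper is mounted at the origin on the work surface. World frame = base frame: x ahead of the robot, y to its left, z up, the work surface at z = 0. Lengths are in mm, angles in rad, forces in N, time in s.
With the tool pointing down it reaches from about 350 to 900 mm from the base axis. Payload 7.2 kg.
Tool frame: the origin (TCP) lies midway between the tips of the shut fingers; the grasp point (between the pads) lies 19 mm behind it; z points along the fingers, y is the line along which they close (so a half turn about z gives the same grasp; the last joint's range is limited). The gripper opens to 85 mm and grips with 20 to 120 N. Pads are 22 mm wide; open, the fingers measure 114 mm over their backs; the gripper's body (76 mm by 85 mm) begins 54 mm behind the grasp point. The pads swing forward as they close: fully open they stand 13 mm farther back than shut.
Start: joints at [1.205, 0.411, -0.013, 1.596, 0.006, 1.134, -0.082], TCP at [183.374, -597.497, 231.297] pointing down, gripper open.
Joint ranges: [-2.95, 2.95], [-0.29, 1.99], [-1.47, 1.44], [0.14, 2.54], [-1.03, 4.17], [0.13, 1.85], [-2.86, 2.86]. Speed limits (rad/s): [2.39, 2.39, 3.01, 3.01, 3.14, 3.14, 3.14].

INTERFACE

Orientations are given as a unit quaternion [x, y, z, w].
In Python, from plant import env gives the robot as it stands.
- The arm moves only by the shell command python3 -m handwheel 'ROWS' [FORCE]. ROWS is JSON, a list of rows, each an object of numbers: "x", "y", "z": the shift along the world's x, y, z as a fraction of full scale; "wx", "wy", "wz": the turn, a rotation vector about the world's x, y, z as a fraction of full scale; "claw": the opening, from -1 (shut) to 1 (fully open). A call has 1 to 5 rows; each row shifts and turns the commanded pose from where the row before left it; what a row does not reach is not made up. Full scale, the value 1, is 0.05 m for a shift and 0.08 rad for a turn. A row lasts 1/10 s, in which the tool goes at most 50 mm and 8.59 degrees, less where a joint would pass 70% of its speed; a pose out of reach is approached as far as the arm can. A call with a number of a shift or a turn outside -1 to 1 is refused whole. A call with a gripper value outside its range is refused whole. The fingers move at their own pace and stop on an object; FORCE is the grip in N (left out, the last holds). Time passes only in rows, so rows that do not move let the fingers close. It gives the time, the measured TCP pose, the force, the opening and the grip force at its end, in the units of the state.
- env.state(): the state, without advancing time (a new reading comes with each control period).
- env.capture(name): name is "side" or "top" or "wrist"; returns a dict with "img" (480x640x3 uint8, blue, green, red), "camera_matrix" (3x3 intrinsics, pixels), "view" (4x4, takes a point from world to camera coordinates); the wrist camera has in their place "T_tool_cam" (4x4, takes a point from camera to tool coordinates, whose origin is the TCP and whose axes are the flange's). Camera axes: x right, y down, z forward; pixel columns grow to the right and rows downward; lengths in mm; the calibration is good to about 2 mm. The wrist camera is an equidistant fisheye: a pixel r from the principal point sees the ray r / f radians off the axis. A picture is of the moment at which its call begins: read the wrist's pose just before it. There is no depth.
- env.job_done(): hands the job in; it is judged then, once.
Trained networks look in a picture, given as the dict that the camera call returned (one of the last four; its "shot" number tells which), for a name from the list of things; names that differ only in an ending like _2 or _b are one class to them, and where a whole thing is asked for, a point or a joint stands for the part that bears it (a point fixed in the world has none). Each returns a list of dicts, best first, with "p" (0 to 1); they miss things now and then, are a little off and sometimes report something else, mostly with a low value. They report only what shows in the picture. A call takes as long as a camera call. They do not tell look-alikes from the thing itself.
- env.silhouettes(picture, thing): "mask" (480x640 bool, what is visible of it) and "position" ([column, row] in pixels, amid what is visible of it).
The state is a dict: "clock": time; "joint_pos": joint angles; "joint_velocities": joint speeds; "effort": joint torques, N m; "ee_pos": TCP position; "orientation": TCP orientation; "ft_force": force on the tool from outside, world axes, zero at the start; "torque": the same for the moment, N m; "grip_width": finger opening in mm; "gripper_force": force on a finger pad.
Only numpy, scipy, OpenCV 4.12 (cv2) and the standard library are available. Lean on these libraries where they do the work, as an engineer would, in place of code of your own. Each camera call takes 0.05 s, during which the arm holds its last target. There are 200 camera calls.

TASK

The slip bottle has toppled over in front of the slatted drying cupboard: stand it upright on the bench again, out of the way of the door, and let go of it. Then unbolt the cupboard - its worn bolt sags behind the keeper's bent-up lip, so lift it over the lip as you pull it back rather than forcing it - and draw the door about 35 degrees open against its closing spring. Finish while still holding the door there, with the bottle untouched by the door and everything else on the bench left where it is.

Things in the scene. Friction and masses are not known exactly. Their poses are not given: they have to be found in the camera images.
- bottle: the toppled slip bottle, a white square squeeze bottle: body 50 x 50 mm with rounded edges and 105 mm long, then a narrow stepped nozzle to 145 mm in all; 150 to 310 g. It starts lying on one of its flat sides in front of the door. Origin at the centre of its base; its z axis runs from the base to the nozzle, x and y are square to the flat sides. Its centre of mass lies about 55 mm from the base
- bottle_base (a point): centre of the bottle's base, at bench height when it stands on the bench and 25 mm up while it lies
- cabinet: the slatted wooden drying cupboard, fixed to the bench: 260 mm deep (x), 400 mm wide (y), 240 mm high. Origin at the centre of its underside; x axis towards its back, so its front with the door lies at x = -130 mm of this frame. The door is hinged at y = +170 mm; its free edge lies at y = -135 mm, and the jamb with the keeper from y = -140 to -200 mm. The door's free edge swings on a circle of 310 mm about the hinge, so it never gets to y below -145 mm
- door_hinge (a point): point on the door's upright hinge axis, 225 mm above the bench; its axes are the cupboard's
- door_angle (a joint): angle of the door, rad: 0 shut, growing as its free edge comes out towards -x of the cupboard (it turns clockwise seen from above), limit 1.4. A spring pulls it shut: about 0.3 N m when shut, 0.8 N m at 0.6 rad; let go, it closes
- door_panel: the slatted door with all that it carries, the bolt too: 20 mm thick, 305 mm wide, from 13 to 222 mm above the bench. Origin on the hinge axis at bench level; its y axis runs from the free edge to the hinge, its x axis into the cupboard when shut
- door_edge (a point): upper front corner of the door's free edge, 222 mm above the bench, 305 mm from the hinge; axes those of the door
- bolt_draw (a joint): how far the bolt is drawn back, m: 0 shot home, growing as it slides level along the door towards the hinge (+y of the door), limit 0.050. It slides with about 1 N. Unlifted, its nose stops against the lip after about 2 mm; lifted, it is out of the keeper from 0.036 on and the door is free to swing
- bolt_lift (a joint): how far the bolt is lifted in its worn loops, m: 0 hanging low, limit 0.016. It must be above 0.009 to clear the lip, until it is drawn to 0.036; it weighs 1.6 N and drops back when let go
- bolt_handle (a point): grip point of the bolt's handle: a round steel bar, 12 mm across, bent out of the rod 42 mm towards -x of the door and then straight up 54 mm, with nothing round its upright. This point is on the centre line of the upright, 35 mm above the rod (25 mm below the round top), 225 mm above the bench at the start, 58 mm in front of the door's face and 235 mm from the hinge along the door (185 mm with the bolt fully drawn). Axes those of the door
- bolt_nose (a point): tip of the bolt's nose, 13 mm across, 113 mm beyond the handle towards the keeper and 10 mm lower than the rod (the rod is cranked down just behind the lip). The keeper is a steel strap on the jamb in front of it and round it; its lip, 3 mm thick, stands up 8.5 mm above the underside of the nose
- cup: small unglazed cup, 72 mm across the rim, 70 mm high, standing in front of the cupboard; origin at the centre of its underside
- bowl: white bowl, 120 mm across, 50 mm high; origin at the centre of its underside
- jar: clear lidded jar, 76 mm across, 100 mm high; origin at the centre of its underside
- mug: blue mug, 84 mm across plus its handle, 90 mm high; origin at the centre of its underside
- bottle_standing: smaller squeeze bottle that stands upright, 40 x 40 mm, 125 mm high; origin at the centre of its underside
- brush: paint brush lying flat on the bench, about 200 mm long; origin near its middle
- rib: flat wooden rib, 110 x 50 x 8 mm, lying on the bench; origin at the centre of its underside
Mind the look-alikes: they are no part of the job. What is shaped like the bottle but red is not meant.

How it is judged:
By the outcome, as a careful person would: the job done as asked, in the order asked, and still so for the second after the job is handed in, while the arm keeps its last pose, push and grip.
It also fails if it takes over 58 s, if anything falls off the work surface, if the arm or the gripper's body presses on something with over 40 N, if the wrist force passes 120 N, or if a joint passes its speed limit or range.

## Working session

There is one attempt and no reset: what is moved stays moved. The work goes in short steps, Python scripts to look and compute and a shell command to move; the robot and the scene stay as the last step left them, time stands still between calls to the robot, and variables do not carry over. Pictures are saved under pics/ and viewed, at most 10 in all, crops included, and the job is handed in when it is done.

```bash
mkdir -p pics; ls
cat > h.py <<'E'
import numpy as np, cv2, sys
from plant import env
from scipy.spatial.transform import Rotation as R
def ray(c,px):
    K=c["camera_matrix"];V=np.array(c["view"]);
    d=np.linalg.inv(K)@np.array([px[0],px[1],1.0]);Rm=V[:3,:3]
    return -Rm.T@V[:3,3], Rm.T@d
def onz(c,px,z):
    o,d=ray(c,px); return o+d*(z-o[2])/d[2]
def proj(c,p):
    V=np.array(c["view"]);q=V[:3,:3]@np.array(p,float)+V[:3,3];u=np.array(c["camera_matrix"])@q;return u[:2]/u[2]
E
python3 - <<'E'
from h import *
s=env.state();print(s)
for n in ["top","side"]:
    c=env.capture(n);cv2.imwrite(f"pics/{n}0.png",c["img"])
    print(n,"cam at",ray(c,(320,240)))
    for t in ["bottle","cabinet","door_panel","bolt_handle","cup","bowl","jar","mug","bottle_standing","brush","rib"]:
        for r in env.silhouettes(c,t)[:3]:
            print(t,round(r["p"],2),np.round(r["position"]),r["mask"].sum(),np.round(onz(c,r["position"],25)))
E
```

```text
pics
{'clock': 0.0, 'joint_pos': array([ 1.20482217,  0.41191053, -0.01272227,  1.59703019,  0.00561799,
        1.13427719, -0.08219693]), 'joint_velocities': array([ 0.00011835,  0.00239756,  0.00122113,  0.00026276,  0.00169402,
       -0.00015789,  0.00188531]), 'effort': array([-1.20730150e-03, -6.00641584e+01,  6.81021195e-01, -2.99423486e+01,
        1.36331184e-02,  1.05444307e-02, -2.61222630e-05]), 'ee_pos': array([ 183.19114894, -597.04694   ,  230.45205862]), 'orientation': array([ 9.88933154e-01,  1.48359646e-01, -1.79125770e-04, -7.74297068e-04]), 'ft_force': array([ 0.40192519, -0.10177557, -0.74877337]), 'torque': array([-0.04306449,  0.01932427, -0.02541557]), 'gripper_force': 0.0, 'grip_width': 85.63804688381259}
top cam at (array([ 273.58687975,   21.73659223, 1340.90763791]), array([ 0.15558853, -0.00379331, -0.98796536]))
bottle 0.87 [366. 297.] 759 [ 318. -119.   25.]
bottle 0.81 [332. 245.] 714 [466. -19.  25.]
bottle 0.69 [218. 152.] 762 [741. 326.  25.]
cabinet 0.7 [334. 128.] 19069 [826. -21.  25.]
door_panel 0.66 [322. 174.] 2505 [679.  15.  25.]
bolt_handl
[... 775 characters left out ...]
14.] 26859 [ 872. -100.   25.]
door_panel 0.96 [236. 236.] 6097 [719. -69.  25.]
door_panel 0.33 [192. 217.] 26457 [867. -90.  25.]
door_panel 0.17 [334. 168.] 512 [ 607. -457.   25.]
bolt_handle 0.9 [265. 194.] 505 [ 735. -260.   25.]
cup 0.93 [267. 320.] 1160 [514. 151.  25.]
cup 0.48 [265. 195.] 418 [ 732. -254.   25.]
bowl 0.9 [170. 408.] 3043 [582. 415.  25.]
jar 0.63 [369. 180.] 979 [ 487. -440.   25.]
mug 0.75 [247. 417.] 2937 [439. 375.  25.]
mug 0.41 [193. 217.] 26868 [864. -89.  25.]
bottle_standing 0.88 [334. 172.] 514 [ 597. -439.   25.]
bottle_standing 0.69 [314. 273.] 1104 [479. -23.  25.]
brush 0.98 [336. 339.] 1209 [356. 139.  25.]
rib 0.59 [384. 227.] 578 [ 380. -254.   25.]
```

View pics/top0.png

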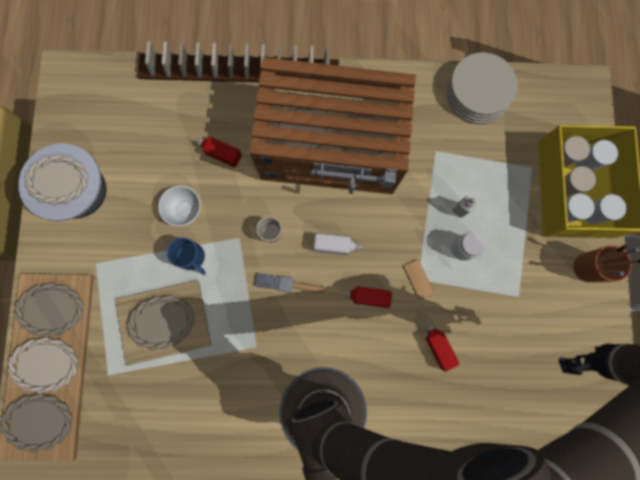

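View pics/side0.png

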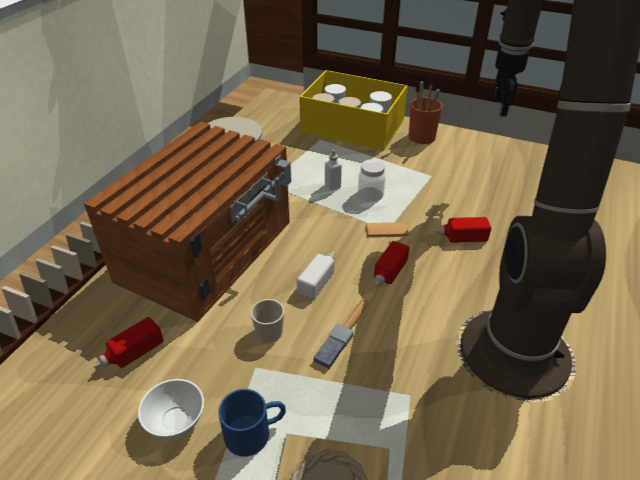

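The toppled white bottle lies at top (334,245), side (316,274), with its nozzle to the right (-y). The red ones are look-alikes. The bolt handle is at top (349,182), side (265,195). Next I fit the poses to the silhouettes.

```bash
cat > fit.py <<'E'
from h import *
from scipy.optimize import minimize
def pts(kind):
    if kind=="cabinet": return np.array([[a,b,c] for a in(-130,130) for b in(-200,200) for c in(0,240)],float)
    b=[[a,e,c] for a in(-25,25) for e in(-25,25) for c in(2,103)]+[[a,e,145] for a in(-4,4) for e in(-4,4)]
    return np.array(b,float)
def hull(c,P):
    im=np.zeros((480*4,640*4),np.uint8);q=np.array([proj(c,p) for p in P])*4
    cv2.fillConvexPoly(im,cv2.convexHull(q.astype(np.int32)),255)
    return cv2.resize(im,(640,480),interpolation=cv2.INTER_AREA)/255.
def world(kind,v):
    c,s=np.cos(v[2]),np.sin(v[2]);P=pts(kind)
    if kind=="bottle": P=np.stack([P[:,2],P[:,1],P[:,0]+25],1)  # lying along yaw
    return P@np.array([[c,s,0],[-s,c,0],[0,0,1]])+[v[0],v[1],0]
def fit(kind,cm,x0):
    def f(v):
        t=0
        for c,m in cm:
            h=hull(c,world(kind,v));t+=1-np.minimum(h,m).sum()/np.maximum(h,m).sum()
        return t
    r=minimize(f,x0,method="Nelder-Mead",options=dict(initial_simplex=[x0]+[np.array(x0)+d for d in np.diag([15,15,.12])],xatol=.2,fatol=1e-4))
    return r.x,r.fun
E
python3 - <<'E'
from fit import *
cs={n:env.capture(n) for n in["top","side"]}
def near(c,t,px): 
    r=min(env.silhouettes(c,t),key=lambda r:np.hypot(*(np.array(r["position"])-px)));return r["mask"].astype(float)
for k,pt,ps,x0s in [("bottle",(334,245),(316,274),[[470,20,-1.57],[470,20,-1.8]]),("cabinet",(334,128),(192,214),[[820,-30,0],[820,-30,-.15]])]:
    cm=[(cs["top"],near(cs["top"],k,pt)),(cs["side"],near(cs["side"],k,ps))]
    for x0 in x0s: print(k,fit(k,cm,x0),[fit(k,[a],x0) for a in cm])
E
```

```text
bottle (array([473.67395993,  38.15540334,  -1.65502939]), np.float64(0.22875025632894896)) [(array([474.15290543,  38.57927899,  -1.6683628 ]), np.float64(0.10526483306127832)), (array([473.29912542,  36.06390554,  -1.62989818]), np.float64(0.11543119305234828))]
bottle (array([474.77943649,  38.00210327,  -1.67452904]), np.float64(0.234075793566214)) [(array([475.88163064,  37.90966001,  -1.69716295]), np.float64(0.10455665192861985)), (array([473.89969925,  37.53444577,  -1.64121429]), np.float64(0.11958089420548046))]
cabinet (array([ 7.75724524e+02, -1.13557582e+01, -9.19205365e-02]), np.float64(0.03735401934842708)) [(array([ 7.73692545e+02, -1.27208546e+01, -9.15276223e-02]), np.float64(0.014717724321303693)), (array([ 7.77203575e+02, -1.01473874e+01, -9.19623786e-02]), np.float64(0.012853079780273835))]
cabinet (array([ 7.75532088e+02, -1.14097387e+01, -9.22574606e-02]), np.float64(0.037133259760270376)) [(array([ 7.73681596e+02, -1.27853198e+01, -9.13425326e-02]), np.float64(0.014756305035065309)), (array([ 7.77353016e+02, -1.03980628e+01, -9.25214544e-02]), np.float64(0.012868236558561064))]
```

```bash
python3 -m handwheel '[{"x":0.38,"y":0.72,"wz":0.98,"claw":1},{"x":0.38,"y":0.72,"wz":0.98},{"x":0.38,"y":0.72,"wz":0.98},{"x":0.38,"y":0.72,"wz":0.98},{"x":0.38,"y":0.72,"wz":0.98}]' 40
python3 -m handwheel '[{"x":0.38,"y":0.72,"wz":0.98},{"x":0.38,"y":0.72,"wz":0.98},{"x":0.38,"y":0.72,"wz":0.98},{"x":0.38,"y":0.72,"wz":0.98},{"x":0.38,"y":0.72,"wz":0.98}]'
python3 -m handwheel '[{"x":0.38,"y":0.72,"wz":0.98},{"x":0.38,"y":0.72,"wz":0.98},{"x":0.38,"y":0.72,"wz":0.98},{"x":0.38,"y":0.72,"wz":0.98},{"x":0.38,"y":0.72,"wz":0.98}]'
cat > st.py <<'E'
from h import *
s=env.state();M=R.from_quat(s["orientation"]).as_matrix()
print("t",round(s["clock"],2),"tcp",np.round(s["ee_pos"],1),"grasp",np.round(s["ee_pos"]-19*M[:,2],1),"z",np.round(M[:,2],3),"y",np.round(M[:,1],3),"q",np.round(s["joint_pos"],2),"F",np.round(s["ft_force"],1),"w",round(s["grip_width"],1),"g",round(s["gripper_force"],1))
E
python3 st.py
```

```text
t 1.5 tcp [ 183.4 -597.5  231.3] grasp [ 183.4 -597.5  250.3] z [-0.  0. -1.] y [ 0.293 -0.956 -0.   ] q [ 1.2   0.41 -0.01  1.6   0.01  1.13 -0.08] F [0.4 0.3 0.1] w 85.3 g 0.0validation failed for argument at $[0]...
validation failed for argument at $[0]...
validation failed for argument at $[0]...
```

```bash
python3 -m handwheel '[{"x":0.38,"y":0.72,"z":0,"wx":0,"wy":0,"wz":0.98,"claw":1},{"x":0.38,"y":0.72,"z":0,"wx":0,"wy":0,"wz":0.98,"claw":1},{"x":0.38,"y":0.72,"z":0,"wx":0,"wy":0,"wz":0.98,"claw":1},{"x":0.38,"y":0.72,"z":0,"wx":0,"wy":0,"wz":0.98,"claw":1},{"x":0.38,"y":0.72,"z":0,"wx":0,"wy":0,"wz":0.98,"claw":1}]' 40; python3 st.py
```

```text
clock: 2.0
ee_pos: [278.9, -416.0, 231.5]
orientation: [0.941, 0.34, 0.0, 0.0]
ft_force: [0.8, -0.8, 0.7]
grip_width: 85.5
gripper_force: 0.0
t 2.0 tcp [ 278.9 -416.   231.5] grasp [ 278.9 -416.   250.5] z [ 0. -0. -1.] y [ 0.639 -0.769  0.001] q [ 1.03  0.21 -0.18  1.88  0.04  1.05 -0.04] F [ 0.8 -0.8  0.7] w 85.5 g 0.0
```

```bash
python3 -m handwheel '[{"x":0.38,"y":0.72,"z":0,"wx":0,"wy":0,"wz":0.98,"claw":1},{"x":0.38,"y":0.72,"z":0,"wx":0,"wy":0,"wz":0.98,"claw":1},{"x":0.38,"y":0.72,"z":0,"wx":0,"wy":0,"wz":0.98,"claw":1},{"x":0.38,"y":0.72,"z":0,"wx":0,"wy":0,"wz":0.98,"claw":1},{"x":0.38,"y":0.72,"z":0,"wx":0,"wy":0,"wz":0.98,"claw":1}]' >/dev/null; python3 st.py
python3 -m handwheel '[{"x":0.38,"y":0.72,"z":0,"wx":0,"wy":0,"wz":0.98,"claw":1},{"x":0.38,"y":0.72,"z":0,"wx":0,"wy":0,"wz":0.98,"claw":1},{"x":0.38,"y":0.72,"z":0,"wx":0,"wy":0,"wz":0.98,"claw":1},{"x":0.38,"y":0.72,"z":0,"wx":0,"wy":0,"wz":0.98,"claw":1},{"x":0.38,"y":0.72,"z":0,"wx":0,"wy":0,"wz":0.98,"claw":1}]' >/dev/null; python3 st.py
```

```text
t 2.5 tcp [ 373.9 -236.1  231.6] grasp [ 373.9 -236.1  250.6] z [ 0.001 -0.001 -1.   ] y [ 0.884 -0.467  0.001] q [ 0.81  0.12 -0.38  1.99  0.05  1.03 -0.09] F [0.9 0.  1. ] w 85.6 g 0.0
t 3.0 tcp [469.  -56.1 231.7] grasp [469.  -56.1 250.7] z [ 0.001 -0.    -1.   ] y [ 0.996 -0.094  0.001] q [ 0.53  0.2  -0.58  1.92  0.13  1.05 -0.2 ] F [ 0.9 -0.1 -0.2] w 85.3 g 0.0
```

```bash
python3 -m handwheel '[{"x":0,"y":0.19,"z":-0.4,"wx":0.995,"wy":-0.09,"wz":0,"claw":1},{"x":0,"y":0.19,"z":-0.4,"wx":0.995,"wy":-0.09,"wz":0,"claw":1},{"x":0,"y":0.19,"z":-0.4,"wx":0.995,"wy":-0.09,"wz":0,"claw":1},{"x":0,"y":0.19,"z":-0.4,"wx":0.995,"wy":-0.09,"wz":0,"claw":1},{"x":0,"y":0.19,"z":-0.4,"wx":0.995,"wy":-0.09,"wz":0,"claw":1}]' >/dev/null; python3 st.py
python3 -m handwheel '[{"x":0,"y":0,"z":0,"wx":0.995,"wy":-0.09,"wz":0,"claw":1}]' >/dev/null; python3 st.py
python3 - <<'E'
from fit import *
cs={n:env.capture(n) for n in["top","side"]}
for n,px in(("top",(334,245)),("side",(316,274))):
    c=cs[n]
    for r in env.silhouettes(c,"bottle"):
        if np.hypot(*(np.array(r["position"])-px))<25: print(n,r["p"],r["mask"].sum())
c=env.capture("wrist");cv2.imwrite("pics/w1.png",c["img"])
E
```

```text
t 3.5 tcp [468.9  -9.9 131.1] grasp [468.2 -17.3 148.6] z [ 0.037  0.389 -0.92 ] y [ 0.995 -0.097 -0.001] q [ 0.74  0.41 -0.66  2.04 -0.22  0.8   0.19] F [ 0.6 -0.  -0.8] w 85.7 g 0.0
t 3.6 tcp [467.1  -8.6 129.8] grasp [466.4 -17.4 146.7] z [ 0.039  0.463 -0.885] y [ 0.996 -0.094 -0.005] q [ 0.81  0.45 -0.69  2.04 -0.28  0.81  0.28] F [-0.5  0.4  0.7] w 85.3 g 0.0
top 0.76 402
side 0.78 1099
```

View pics/w1.png

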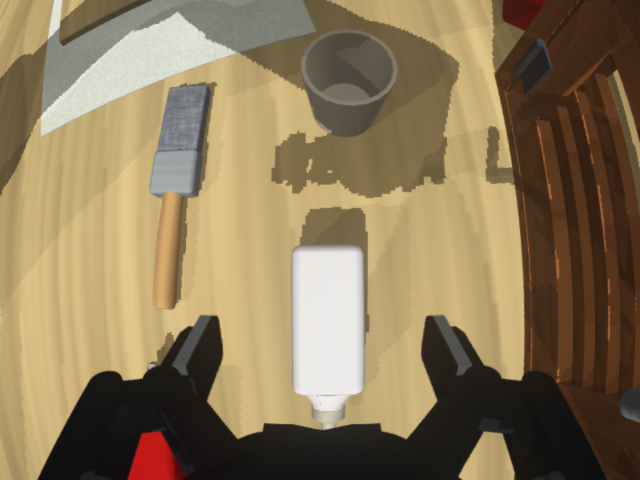

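The wrist view shows the bottle centred and square between the fingers, with body columns 293-364 and the nozzle towards the gripper. Descend.

```bash
python3 -m handwheel '[{"x":0.04,"y":0,"z":-0.6,"wx":0,"wy":0,"wz":0,"claw":1},{"x":0.04,"y":0,"z":-0.6,"wx":0,"wy":0,"wz":0,"claw":1},{"x":0,"y":0,"z":-0.6,"wx":0,"wy":0,"wz":0,"claw":1},{"x":0,"y":0,"z":-0.4,"wx":0,"wy":0,"wz":0,"claw":1},{"x":0,"y":0,"z":-0.15,"wx":0,"wy":0,"wz":0,"claw":1}]' >/dev/null; python3 st.py
```

```text
t 4.35 tcp [472.1  -9.   13.1] grasp [471.4 -17.7  30. ] z [ 0.04   0.459 -0.888] y [ 0.996 -0.094 -0.004] q [ 0.74  0.66 -0.62  2.09 -0.21  0.56  0.3 ] F [0.6 0.3 0.4] w 85.1 g 0.0
```

```bash
python3 -m handwheel '[{"x":0,"y":0,"z":0,"wx":0,"wy":0,"wz":0,"claw":-1},{"x":0,"y":0,"z":0,"wx":0,"wy":0,"wz":0,"claw":-1},{"x":0,"y":0,"z":0,"wx":0,"wy":0,"wz":0,"claw":-1},{"x":0,"y":0,"z":0,"wx":0,"wy":0,"wz":0,"claw":-1},{"x":0,"y":0,"z":0,"wx":0,"wy":0,"wz":0,"claw":-1}]' 40 >/dev/null; python3 st.py
```

```text
t 4.85 tcp [473.3 -10.1  15.1] grasp [472.5 -18.8  32. ] z [ 0.043  0.459 -0.887] y [ 0.995 -0.096 -0.001] q [ 0.74  0.66 -0.62  2.08 -0.21  0.57  0.3 ] F [-0.6 -1.8  7.5] w 49.5 g 42.2
```

```bash
python3 -m handwheel '[{"x":0,"y":0,"z":0.3,"wx":0,"wy":0,"wz":0,"claw":-1},{"x":0,"y":0,"z":0.6,"wx":0,"wy":0,"wz":0,"claw":-1},{"x":0,"y":0,"z":0.8,"wx":-0.5,"wy":0.045,"wz":0,"claw":-1},{"x":-0.05,"y":-0.1,"z":0.8,"wx":-0.99,"wy":0.09,"wz":0,"claw":-1},{"x":-0.05,"y":-0.1,"z":0.4,"wx":-0.99,"wy":0.09,"wz":0,"claw":-1}]' >/dev/null; python3 st.py
python3 -m handwheel '[{"x":-0.05,"y":-0.2,"z":0,"wx":-0.99,"wy":0.09,"wz":0,"claw":-1},{"x":-0.05,"y":-0.2,"z":0,"wx":-0.99,"wy":0.09,"wz":0,"claw":-1},{"x":-0.05,"y":-0.2,"z":0,"wx":-0.99,"wy":0.09,"wz":0,"claw":-1},{"x":-0.05,"y":-0.2,"z":0,"wx":-0.99,"wy":0.09,"wz":0,"claw":-1},{"x":-0.05,"y":-0.2,"z":0,"wx":-0.99,"wy":0.09,"wz":0,"claw":-1}]' >/dev/null; python3 st.py
```

```text
t 5.35 tcp [468.5 -20.7 162.3] grasp [467.9 -25.9 180.6] z [ 0.029  0.271 -0.962] y [ 0.995 -0.098  0.003] q [ 0.65  0.31 -0.6   2.02 -0.14  0.86  0.06] F [-0.9 -0.7 -1.8] w 49.6 g 42.1
t 5.85 tcp [454.8 -70.5 159.7] grasp [455.  -68.2 178.6] z [-0.009 -0.12  -0.993] y [ 0.995 -0.097  0.003] q [ 0.37  0.26 -0.48  2.04  0.3   0.91 -0.38] F [-0.6 -0.  -2.4] w 49.4 g 42.1
```

```bash
python3 -m handwheel '[{"x":0,"y":-0.2,"z":0,"wx":-0.99,"wy":0.09,"wz":0,"claw":-1},{"x":0,"y":-0.2,"z":0,"wx":-0.99,"wy":0.09,"wz":0,"claw":-1},{"x":0,"y":-0.2,"z":0,"wx":-0.99,"wy":0.09,"wz":0,"claw":-1},{"x":0,"y":-0.2,"z":0,"wx":-0.99,"wy":0.09,"wz":0,"claw":-1},{"x":0,"y":-0.2,"z":0,"wx":-0.99,"wy":0.09,"wz":0,"claw":-1}]' >/dev/null; python3 st.py
python3 -m handwheel '[{"x":0,"y":-0.2,"z":-0.1,"wx":-0.99,"wy":0.09,"wz":0,"claw":-1},{"x":0,"y":-0.2,"z":-0.1,"wx":-0.99,"wy":0.09,"wz":0,"claw":-1},{"x":0,"y":-0.2,"z":-0.1,"wx":-0.99,"wy":0.09,"wz":0,"claw":-1},{"x":0,"y":0,"z":-0.1,"wx":-0.99,"wy":0.09,"wz":0,"claw":-1},{"x":0,"y":0,"z":-0.1,"wx":-0.99,"wy":0.09,"wz":0,"claw":-1}]' >/dev/null; python3 st.py
```

```text
t 6.35 tcp [ 455.1 -120.2  159.6] grasp [ 455.9 -110.8  176.1] z [-0.043 -0.493 -0.869] y [ 0.995 -0.096  0.005] q [ 0.12  0.33 -0.4   2.06  0.7   1.09 -0.8 ] F [-1.1 -0.4 -2.2] w 49.4 g 42.1
t 6.85 tcp [ 455.2 -149.9  134.2] grasp [ 456.6 -134.9  145.8] z [-0.071 -0.789 -0.61 ] y [ 0.995 -0.095  0.007] q [-0.11  0.56 -0.31  2.08  0.96  1.32 -1.17] F [ 0.2 -0.7 -2.6] w 49.3 g 42.2
```

```bash
python3 -m handwheel '[{"x":0,"y":0,"z":-0.1,"wx":-0.99,"wy":0.09,"wz":0,"claw":-1},{"x":0,"y":0,"z":-0.1,"wx":-0.99,"wy":0.09,"wz":0,"claw":-1},{"x":0,"y":0,"z":0,"wx":-0.2,"wy":0.02,"wz":0,"claw":-1},{"x":0,"y":0,"z":0,"wx":0,"wy":0,"wz":0,"claw":-1}]' >/dev/null; python3 st.py
python3 - <<'E'
from h import *
c=env.capture("side");im=c["img"][130:330,250:490];cv2.imwrite("pics/s2.png",cv2.resize(im,None,fx=3.3,fy=3,interpolation=cv2.INTER_CUBIC))
E
```

```text
t 7.25 tcp [ 454.9 -149.4  123.3] grasp [ 456.4 -132.7  132.2] z [-0.08  -0.881 -0.466] y [ 0.996 -0.093  0.004] q [-0.21  0.68 -0.26  2.06  1.01  1.44 -1.29] F [ 0.9 -0.2 -1.5] w 49.6 g 42.2
```

View pics/s2.png

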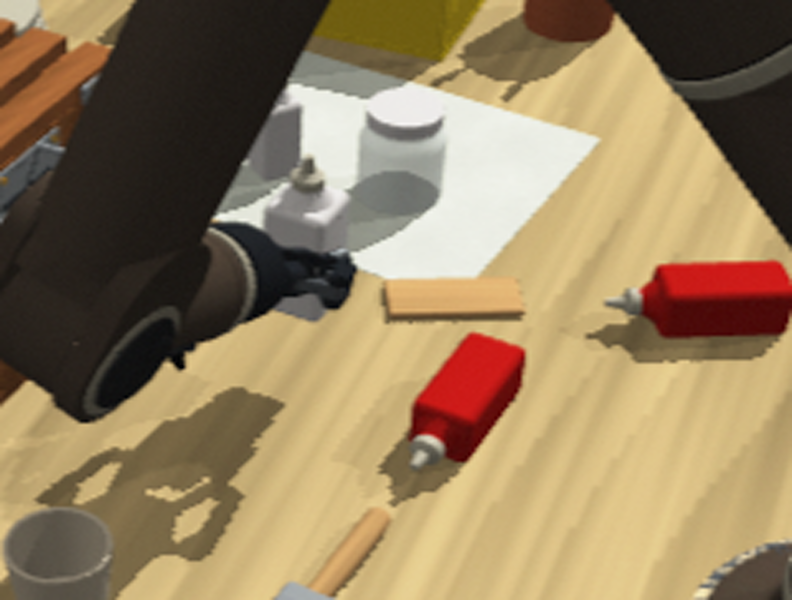

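```bash
python3 -m handwheel '[{"x":0,"y":-0.1,"z":-0.3,"wx":0,"wy":0,"wz":0,"claw":-1},{"x":0,"y":-0.1,"z":-0.4,"wx":0,"wy":0,"wz":0,"claw":-1},{"x":0,"y":-0.1,"z":-0.4,"wx":0,"wy":0,"wz":0,"claw":-1},{"x":0,"y":0,"z":-0.2,"wx":0,"wy":0,"wz":0,"claw":-1},{"x":0,"y":0,"z":0,"wx":0,"wy":0,"wz":0,"claw":-1}]' >/dev/null; python3 st.py
python3 -m handwheel '[{"x":0,"y":0,"z":-0.06,"wx":0,"wy":0,"wz":0,"claw":-1},{"x":0,"y":0,"z":-0.06,"wx":0,"wy":0,"wz":0,"claw":-1}]' >/dev/null; python3 st.py
```

```text
t 7.8 tcp [ 454.3 -165.6   57.9] grasp [ 455.9 -148.9   66.8] z [-0.082 -0.882 -0.465] y [ 0.995 -0.095  0.004] q [-0.2   0.81 -0.24  2.06  1.08  1.37 -1.39] F [ 0.9 -0.2 -1.2] w 49.1 g 42.2
t 8.0 tcp [ 455.3 -164.8   53.3] grasp [ 456.8 -148.1   62.1] z [-0.08  -0.882 -0.465] y [ 0.996 -0.094  0.007] q [-0.2   0.82 -0.24  2.06  1.08  1.36 -1.4 ] F [-0.7  0.1 -2. ] w 49.6 g 42.2
```

```bash
for i in 1 ; do python3 -m handwheel '[{"x":0,"y":0,"z":-0.06,"wx":0,"wy":0,"wz":0,"claw":-1},{"x":0,"y":0,"z":0,"wx":0,"wy":0,"wz":0,"claw":-1}]' >/dev/null; python3 st.py
python3 -m handwheel '[{"x":0,"y":0,"z":-0.04,"wx":0,"wy":0,"wz":0,"claw":-1},{"x":0,"y":0,"z":0,"wx":0,"wy":0,"wz":0,"claw":-1}]' >/dev/null; python3 st.py; done
```

```text
t 8.2 tcp [ 455.  -164.8   49.8] grasp [ 456.5 -148.1   58.6] z [-0.08  -0.882 -0.465] y [ 0.996 -0.093  0.006] q [-0.2   0.83 -0.23  2.06  1.08  1.36 -1.41] F [ 0.3  0.2 -1.9] w 49.5 g 42.2
t 8.4 tcp [ 454.9 -164.9   47.7] grasp [ 456.4 -148.2   56.5] z [-0.08  -0.882 -0.465] y [ 0.996 -0.094  0.005] q [-0.2   0.83 -0.23  2.06  1.08  1.36 -1.41] F [-0.   0.8 -2.2] w 49.5 g 42.2
```

```bash
python3 -m handwheel '[{"x":0,"y":0,"z":-0.04,"wx":0,"wy":0,"wz":0,"claw":-1},{"x":0,"y":0,"z":0,"wx":0,"wy":0,"wz":0,"claw":-1}]' >/dev/null; python3 st.py
python3 -m handwheel '[{"x":0,"y":0,"z":-0.03,"wx":0,"wy":0,"wz":0,"claw":-1},{"x":0,"y":0,"z":0,"wx":0,"wy":0,"wz":0,"claw":-1}]' >/dev/null; python3 st.py
```

```text
t 8.6 tcp [ 455. -165.   46.] grasp [ 456.5 -148.2   54.8] z [-0.08  -0.882 -0.464] y [ 0.996 -0.093  0.006] q [-0.2   0.83 -0.23  2.06  1.09  1.36 -1.41] F [0.7 0.4 1.5] w 49.8 g 42.3
t 8.8 tcp [ 455.  -164.9   45.9] grasp [ 456.6 -148.1   54.7] z [-0.08  -0.883 -0.462] y [ 0.996 -0.093  0.006] q [-0.2   0.84 -0.23  2.06  1.09  1.36 -1.41] F [-1.5  6.9 12.6] w 49.4 g 43.4
```

```bash
python3 -m handwheel '[{"x":0,"y":0,"z":0.025,"wx":0,"wy":0,"wz":0,"claw":-1},{"x":0,"y":0,"z":0,"wx":0,"wy":0,"wz":0,"claw":0.3},{"x":0,"y":0,"z":0,"wx":0,"wy":0,"wz":0,"claw":0.5},{"x":0,"y":0,"z":0,"wx":0,"wy":0,"wz":0,"claw":1},{"x":0,"y":0,"z":0,"wx":0,"wy":0,"wz":0,"claw":1}]' >/dev/null; python3 st.py
```

```text
t 9.3 tcp [ 454.8 -165.1   45.4] grasp [ 456.3 -148.3   54.3] z [-0.081 -0.882 -0.464] y [ 0.996 -0.094  0.005] q [-0.2   0.83 -0.23  2.06  1.09  1.36 -1.41] F [ 0.4 -1.  -0.7] w 85.3 g 0.0
```

```bash
python3 -m handwheel '[{"x":0.03,"y":0.3,"z":0.16,"wx":0,"wy":0,"wz":0,"claw":1},{"x":0.04,"y":0.44,"z":0.24,"wx":0,"wy":0,"wz":0,"claw":1},{"x":0.04,"y":0.44,"z":0.24,"wx":0,"wy":0,"wz":0,"claw":1},{"x":0,"y":0.3,"z":0.6,"wx":0.5,"wy":0,"wz":0,"claw":1},{"x":0,"y":0.2,"z":0.9,"wx":0.9,"wy":-0.09,"wz":0,"claw":1}]' >/dev/null; python3 st.py
python3 - <<'E'
from h import *
c=env.capture("side");im=c["img"][130:330,250:490];cv2.imwrite("pics/s3.png",cv2.resize(im,None,fx=3.3,fy=3,interpolation=cv2.INTER_CUBIC))
E
```

```text
t 9.8 tcp [459.9 -77.6 151.4] grasp [461.4 -62.  162.1] z [-0.076 -0.823 -0.563] y [ 0.996 -0.09  -0.004] q [-0.23  0.6  -0.35  1.99  0.89  1.48 -1.21] F [ 0.5 -1.3  0.2] w 85.3 g 0.0
```

View pics/s3.png

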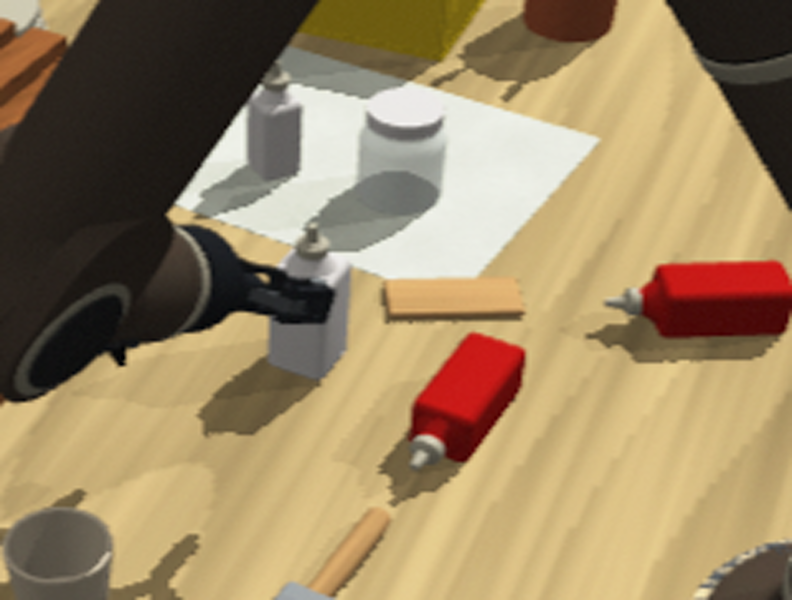

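Bottle stands upright and free, at side-crop (310,310). Now compute the reorientation to tool-down with the closing axis along the door.

Run:
```python
from h import *
s=env.state();M=R.from_quat(s["orientation"])
a=-0.092
for sg in(1,-1):
    y=sg*np.array([-np.sin(a),np.cos(a),0]);z=np.array([0,0,-1.]);T=np.stack([np.cross(y,z),y,z],1)
    v=(R.from_matrix(T)*M.inv()).as_rotvec();print(sg,v,np.abs(v).max()/.08,np.linalg.norm(v))
c=env.capture("top")
for t in["bolt_handle"]:
    for r in env.silhouettes(c,t)[:2]: 
        m=r["mask"];ys,xs=np.nonzero(m);print(r["p"],r["position"],xs.min(),xs.max(),ys.min(),ys.max())
print(proj(c,(582.4,-58.8,250)),proj(c,(582.4,-58.8,190)))
cv2.imwrite("pics/t4.png",cv2.resize(c["img"][130:230,280:420],None,fx=5,fy=5,interpolation=cv2.INTER_CUBIC))
```

```text
1 [0.81383051 0.69019065 1.43966416] 17.995801967792023 1.7920145410352155
-1 [ 0.68947217 -0.81298332 -1.43226052] 17.903256538461658 1.7854086257602244
0.93 [350.9, 179.5] 313 384 171 194
0.68 [335.6, 125.5] 249 415 58 194
[351.98574248 185.59185805] [350.23560656 191.90973131]
```

View pics/t4.png

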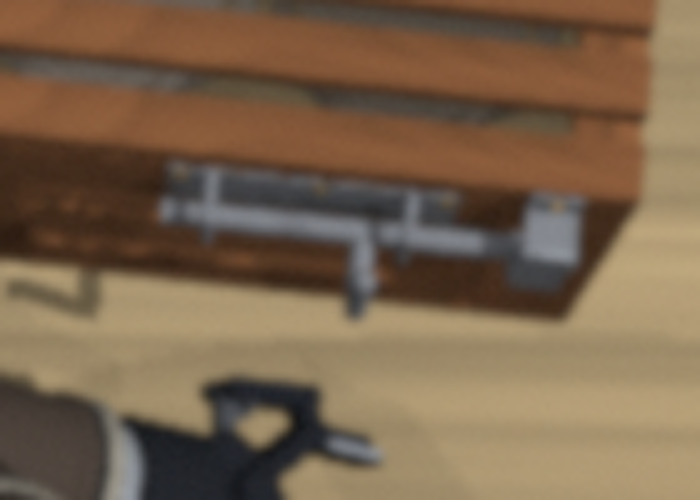

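```bash
python3 -m handwheel '[{"x":0,"y":0.1,"z":0.7,"wx":0.565,"wy":0.48,"wz":1,"claw":1},{"x":0,"y":0.1,"z":0.7,"wx":0.565,"wy":0.48,"wz":1,"claw":1},{"x":0,"y":0.1,"z":0.7,"wx":0.565,"wy":0.48,"wz":1,"claw":1},{"x":0,"y":0.1,"z":0.7,"wx":0.565,"wy":0.48,"wz":1,"claw":1},{"x":0,"y":0,"z":0.7,"wx":0.565,"wy":0.48,"wz":1,"claw":1}]' >/dev/null; python3 st.py
python3 -m handwheel '[{"x":0.1,"y":0,"z":0,"wx":0.565,"wy":0.48,"wz":1,"claw":1},{"x":0.1,"y":0,"z":0,"wx":0.565,"wy":0.48,"wz":1,"claw":1},{"x":0.1,"y":0,"z":0,"wx":0.565,"wy":0.48,"wz":1,"claw":1},{"x":0.1,"y":0,"z":0,"wx":0.565,"wy":0.48,"wz":1,"claw":1},{"x":0.1,"y":0,"z":0,"wx":0.565,"wy":0.48,"wz":1,"claw":1}]' >/dev/null; python3 st.py
python3 -m handwheel '[{"x":0.1,"y":0,"z":0,"wx":0.565,"wy":0.48,"wz":1,"claw":1},{"x":0.1,"y":0,"z":0,"wx":0.565,"wy":0.48,"wz":1,"claw":1},{"x":0.1,"y":0,"z":0,"wx":0.565,"wy":0.48,"wz":1,"claw":1},{"x":0.1,"y":0,"z":0,"wx":0.565,"wy":0.48,"wz":1,"claw":1},{"x":0.1,"y":0,"z":0,"wx":0.565,"wy":0.48,"wz":1,"claw":1}]' >/dev/null; python3 st.py
```

```text
t 10.45 tcp [459.9 -59.7 328.1] grasp [458.  -47.  342.1] z [ 0.103 -0.668 -0.737] y [ 0.932  0.324 -0.164] q [-0.06  0.16 -0.49  1.95  0.75  1.45 -0.4 ] F [-0.5 -0.3  0. ] w 85.4 g 0.0
t 10.95 tcp [485.1 -60.3 326.9] grasp [481.9 -52.3 343.8] z [ 0.166 -0.425 -0.89 ] y [ 0.688  0.696 -0.205] q [ 0.11  0.06 -0.45  1.92  0.54  1.2   0.3 ] F [-0.2  0.9 -0.5] w 85.6 g 0.0
t 11.45 tcp [510.1 -60.3 326.8] grasp [508.2 -57.4 345.4] z [ 0.1   -0.154 -0.983] y [ 0.323  0.939 -0.114] q [ 0.26  0.11 -0.38  1.79  0.22  1.18  1.05] F [ 0.8 -0.5 -0.5] w 85.5 g 0.0
```

```bash
python3 -m handwheel '[{"x":0.3,"y":0,"z":-0.1,"wx":0.565,"wy":0.48,"wz":1,"claw":1},{"x":0.3,"y":0,"z":-0.1,"wx":0.565,"wy":0.48,"wz":1,"claw":1},{"x":0.4,"y":0,"z":-0.1,"wx":0.565,"wy":0.48,"wz":1,"claw":1},{"x":0,"y":0,"z":0,"wx":0,"wy":0,"wz":0,"claw":1}]' >/dev/null; python3 st.py
python3 - <<'E'
from h import *
s=env.state();M=R.from_quat(s["orientation"]).as_matrix()
c=env.capture("wrist");T=np.array(c["T_tool_cam"]);K=np.array(c["camera_matrix"]);np.savez("w.npz",T=T,K=K,M=M,p=s["ee_pos"])
def wp(P):
    q=T[:3,:3].T@(M.T@(np.array(P)-s["ee_pos"])-T[:3,3]);th=np.arctan2(np.hypot(q[0],q[1]),q[2]);u=q[:2]/np.hypot(*q[:2])*th
    return np.array([K[0,0]*u[0]+K[0,2],K[1,1]*u[1]+K[1,2]])
im=c["img"].copy()
for z in(250,225,190): 
    a=wp((582.4,-58.8,z));print(z,a);cv2.circle(im,tuple(int(round(v)) for v in a),3,(0,255,0),1)
cv2.imwrite("pics/w5.png",im)
E
```

```text
t 11.85 tcp [561.6 -62.1 309.5] grasp [561.6 -62.  328.5] z [ 0.002 -0.005 -1.   ] y [ 0.087  0.996 -0.005] q [ 0.32  0.28 -0.38  1.62  0.11  1.27  1.41] F [ 0.5 -0.5 -0.7] w 85.9 g 0.0
250 [328.57646428 299.33115835]
225 [328.10779029 281.95742811]
190 [327.56892344 262.33462125]
```

View pics/w5.png

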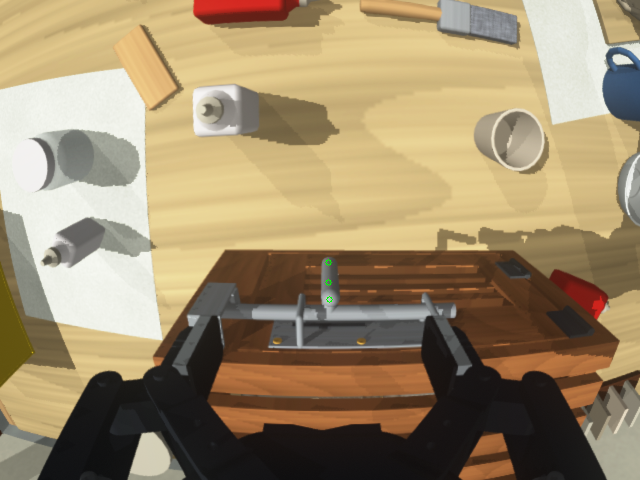

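Predicted handle points (328,262-299) sit right on the handle, and the bottle stands upright at (215,108). Moving down around the handle and gripping.

```bash
python3 -m handwheel '[{"x":0.21,"y":0.03,"z":-0.1,"wx":0,"wy":0,"wz":0,"claw":1},{"x":0.21,"y":0.03,"z":-0.4,"wx":0,"wy":0,"wz":0,"claw":1},{"x":0,"y":0,"z":-0.6,"wx":0,"wy":0,"wz":0,"claw":1},{"x":0,"y":0,"z":-0.6,"wx":0,"wy":0,"wz":0,"claw":1},{"x":0,"y":0,"z":-0.36,"wx":0,"wy":0,"wz":0,"claw":1}]' >/dev/null; python3 st.py
python3 -m handwheel '[{"x":0,"y":0,"z":0,"wx":0,"wy":0,"wz":0,"claw":-1},{"x":0,"y":0,"z":0,"wx":0,"wy":0,"wz":0,"claw":-1},{"x":0,"y":0,"z":0,"wx":0,"wy":0,"wz":0,"claw":-1},{"x":0,"y":0,"z":0,"wx":0,"wy":0,"wz":0,"claw":-1},{"x":0,"y":0,"z":0,"wx":0,"wy":0,"wz":0,"claw":-1}]' 80 >/dev/null; python3 st.py
```

```text
t 12.4 tcp [580.2 -56.8 207.4] grasp [580.1 -56.6 226.4] z [ 0.005 -0.008 -1.   ] y [ 0.086  0.996 -0.008] q [ 0.29  0.39 -0.37  1.72  0.17  1.06  1.35] F [-0.7  0.4  0. ] w 85.2 g 0.0
t 12.9 tcp [581.8 -58.  210.5] grasp [581.6 -57.9 229.5] z [ 0.009 -0.009 -1.   ] y [ 0.087  0.996 -0.008] q [ 0.29  0.38 -0.37  1.71  0.17  1.07  1.35] F [-0.1 -2.3  0.6] w 12.4 g 1.5
```

```bash
python3 -m handwheel '[{"x":0,"y":0,"z":0,"wx":0,"wy":0,"wz":0,"claw":-1},{"x":0,"y":0,"z":0,"wx":0,"wy":0,"wz":0,"claw":-1}]' 80 >/dev/null; python3 st.py
python3 -m handwheel '[{"x":0,"y":0,"z":0.09,"wx":0,"wy":0,"wz":0,"claw":-1},{"x":0,"y":0,"z":0.09,"wx":0,"wy":0,"wz":0,"claw":-1},{"x":0,"y":0,"z":0.08,"wx":0,"wy":0,"wz":0,"claw":-1},{"x":0,"y":0,"z":0,"wx":0,"wy":0,"wz":0,"claw":-1}]' >/dev/null; python3 st.py
```

```text
t 13.1 tcp [581.9 -58.1 210.6] grasp [581.7 -57.9 229.6] z [ 0.009 -0.008 -1.   ] y [ 0.087  0.996 -0.008] q [ 0.29  0.38 -0.37  1.71  0.17  1.07  1.35] F [-1.1 -0.2  5.8] w 9.8 g 77.9
t 13.5 tcp [581.6 -58.  223.1] grasp [581.5 -57.8 242.1] z [ 0.008 -0.008 -1.   ] y [ 0.087  0.996 -0.007] q [ 0.3   0.37 -0.37  1.7   0.16  1.09  1.36] F [ 1.  -0.2 -1.6] w 10.0 g 77.9
```

```bash
python3 -m handwheel '[{"x":0.007,"y":0.08,"z":0,"wx":0,"wy":0,"wz":0,"claw":-1},{"x":0.011,"y":0.12,"z":0,"wx":0,"wy":0,"wz":0,"claw":-1},{"x":0.011,"y":0.12,"z":0,"wx":0,"wy":0,"wz":0,"claw":-1}]' >/dev/null; python3 st.py
python3 -m handwheel '[{"x":0.013,"y":0.14,"z":0,"wx":0,"wy":0,"wz":0,"claw":-1},{"x":0.013,"y":0.14,"z":0,"wx":0,"wy":0,"wz":0,"claw":-1},{"x":0.013,"y":0.14,"z":0,"wx":0,"wy":0,"wz":0,"claw":-1},{"x":0.013,"y":0.14,"z":0,"wx":0,"wy":0,"wz":0,"claw":-1},{"x":0,"y":0,"z":0,"wx":0,"wy":0,"wz":0,"claw":-1}]' >/dev/null; python3 st.py
```

```text
t 13.8 tcp [582.8 -41.6 222.3] grasp [582.7 -41.4 241.3] z [ 0.007 -0.008 -1.   ] y [ 0.087  0.996 -0.008] q [ 0.27  0.37 -0.38  1.7   0.16  1.09  1.33] F [ 2.1 -2.  -1.3] w 9.8 g 77.9
t 14.3 tcp [585.6 -12.  222.6] grasp [585.5 -11.9 241.6] z [ 0.008 -0.007 -1.   ] y [ 0.084  0.996 -0.006] q [ 0.23  0.38 -0.39  1.69  0.17  1.1   1.28] F [ 2.4  1.3 -1.5] w 9.7 g 77.9
```

Run:
```python
from h import *
H=np.array([661.7,169.8]);s=env.state();p=s["ee_pos"][:2]-H
P=[R.from_euler('z',-k*.061).as_matrix()[:2,:2]@p for k in range(11)]
print(np.round(np.diff(P,axis=0)/50,3), P[-1]+H)
```

```text
[[-0.219  0.1  ]
 [-0.212  0.113]
 [-0.205  0.125]
 [-0.197  0.138]
 [-0.188  0.149]
 [-0.179  0.161]
 [-0.169  0.171]
 [-0.158  0.181]
 [-0.147  0.191]
 [-0.135  0.199]] [495.16776068  64.3638607 ]
```

```bash
python3 -m handwheel '[{"x":-0.11,"y":0.05,"z":0,"wx":0,"wy":0,"wz":-0.38,"claw":-1},{"x":-0.11,"y":0.05,"z":0,"wx":0,"wy":0,"wz":-0.38,"claw":-1},{"x":0,"y":0,"z":0,"wx":0,"wy":0,"wz":0,"claw":-1}]' >/dev/null; python3 st.py
python3 -m handwheel '[{"x":-0.21,"y":0.11,"z":0,"wx":0,"wy":0,"wz":-0.76,"claw":-1},{"x":-0.205,"y":0.125,"z":0,"wx":0,"wy":0,"wz":-0.76,"claw":-1},{"x":-0.197,"y":0.138,"z":0,"wx":0,"wy":0,"wz":-0.76,"claw":-1}]' >/dev/null; python3 st.py
```

```text
t 14.6 tcp [574.2  -8.2 222.8] grasp [574.1  -8.1 241.8] z [ 0.007 -0.008 -1.   ] y [ 0.146  0.989 -0.007] q [ 0.22  0.36 -0.38  1.72  0.16  1.09  1.21] F [ 2.5  0.2 -2.4] w 9.7 g 78.0
t 14.9 tcp [544.2   9.4 222.7] grasp [544.1   9.6 241.7] z [ 0.006 -0.01  -1.   ] y [ 0.326  0.945 -0.007] q [ 0.18  0.3  -0.36  1.79  0.13  1.06  1.01] F [ 4.1 -1.1 -1.4] w 9.8 g 77.9
```

```bash
python3 -m handwheel '[{"x":-0.188,"y":0.149,"z":0,"wx":0,"wy":0,"wz":-0.76,"claw":-1},{"x":-0.179,"y":0.161,"z":0,"wx":0,"wy":0,"wz":-0.76,"claw":-1},{"x":-0.169,"y":0.171,"z":0,"wx":0,"wy":0,"wz":-0.76,"claw":-1},{"x":-0.158,"y":0.181,"z":0,"wx":0,"wy":0,"wz":-0.76,"claw":-1},{"x":-0.147,"y":0.191,"z":0,"wx":0,"wy":0,"wz":-0.76,"claw":-1}]' >/dev/null; python3 st.py
python3 -m handwheel '[{"x":-0.135,"y":0.2,"z":0,"wx":0,"wy":0,"wz":-0.76,"claw":-1},{"x":0,"y":0,"z":0,"wx":0,"wy":0,"wz":0,"claw":-1},{"x":0,"y":0,"z":0,"wx":0,"wy":0,"wz":0,"claw":-1}]' >/dev/null; python3 st.py
python3 - <<'E'
from h import *
s=env.state();d=s["ee_pos"][:2]-np.array([661.7,169.8]);print("ang deg",np.degrees(np.arctan2(-181.8,-76.2)-np.arctan2(d[1],d[0])),np.hypot(*d))
for n in("top","side"):
    c=env.capture(n);cv2.imwrite(f"pics/{n}6.png",c["img"])
E
```

```text
t 15.4 tcp [502.2  51.6 222.9] grasp [502.2  51.9 241.9] z [ 0.003 -0.012 -1.   ] y [ 0.594  0.805 -0.007] q [ 0.09  0.24 -0.34  1.88  0.11  1.04  0.63] F [ 2.6 -2.6 -1.7] w 9.7 g 78.0
t 15.7 tcp [495.7  61.5 222.8] grasp [495.7  61.7 241.8] z [ 0.002 -0.012 -1.   ] y [ 0.638  0.77  -0.007] q [ 0.07  0.23 -0.34  1.89  0.1   1.04  0.56] F [ 2.9 -3.5 -1.1] w 10.2 g 78.0
ang deg 34.13584468294287 198.2046218388715
```

View pics/top6.png

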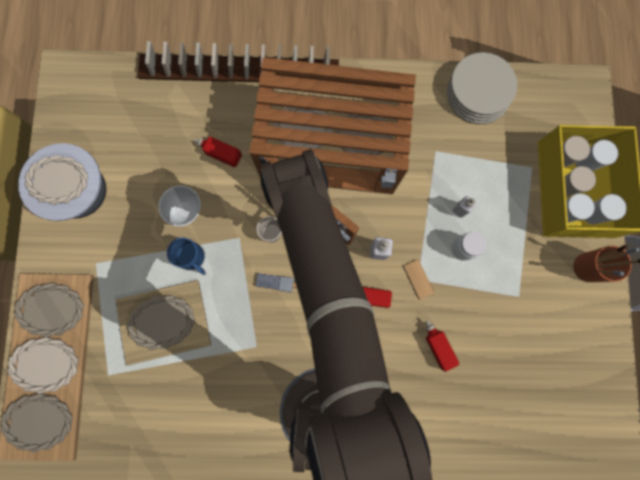

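View pics/side6.png

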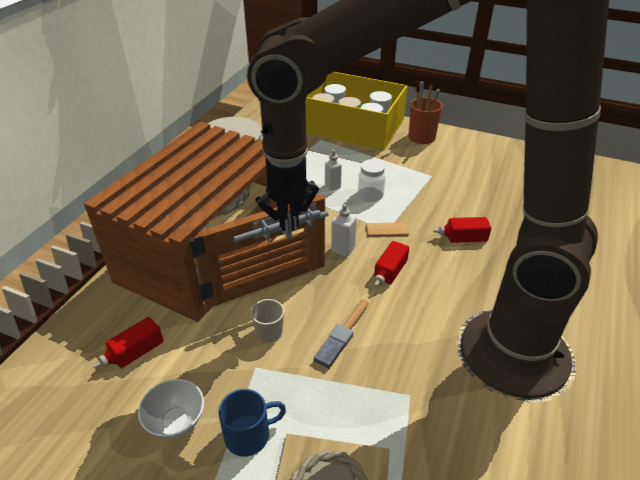

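The door is held open at about 34° by the bolt handle. The bottle stands free at top (383,247), clear of the door's edge at (352,238), and everything else is where it was.

```bash
python3 -c "
from plant import env
print(env.job_done())"
```

```text
the job is handed in; nothing more can be done
None
```

The job is handed in, with no verdict returned: the bottle stands upright clear of the door, the bolt was lifted over the lip and drawn back, and the arm is holding the door about 34° open by the bolt handle.

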